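# Stack and lock the filter holder

### The arm

A 6-joint arm with a two-finger parallel gripper is mounted at the origin on the work surface. World frame = base frame: x ahead of the robot, y to its left, z up, the work surface at z = 0. Lengths are in m, angles in rad, forces in N, time in s.
With the tool pointing down it reaches from about 0.3 to 0.825 m from the base axis. Payload 5.4 kg.
Tool frame: the origin (TCP) lies at the very end of the fingers, on their centre line; the grasp point (between the pads) lies 19 mm behind it; z points along the fingers, y is the line along which they close (so a half turn about z gives the same grasp; the last joint's range is limited). The gripper opens to 92 mm and grips with 3 to 60 N. Pads are 20 mm wide; open, the fingers measure 128 mm over their backs; the gripper's body (75 mm by 189 mm) begins 69 mm behind the grasp point.
Start: joints at [-1.36, 0.158, 1.597, -0, 1.386, -0.21], TCP at [0.235, -0.525, 0.215] pointing down, gripper open.
Joint ranges: [-2.91, 2.91], [-0.94, 2.29], [0.18, 2.7], [-1.29, 4.43], [0.17, 2.64], [-3, 3]. Speed limits (rad/s): [2.57, 2.57, 3.14, 3.14, 3.14, 3.14].

### API

Orientations are given as a rotation vector (axis times angle).
In Python, from plant import ctrl gives the robot as it stands. The module is installed in compiled form; this text tells all that it offers.
- The arm moves only by the shell command python3 -m crank 'ROWS' [OPENING] [FORCE]. ROWS is JSON, a list of rows, each an object with "xyz": the shift along the tool's x, y, z in m, a list of three; "rot": the turn, a rotation vector about the tool's x, y, z in degrees, a list of three. In form: [{"xyz": [tx, ty, tz], "rot": [wx, wy, wz]}, ...]. A call has exactly 5 rows; each row is the pose to reach, as a shift and turn from the pose commanded when the call began, along the tool's axes at that moment; what a row does not reach only later rows make up. A row lasts 1/8 s, in which the tool goes at most 62.5 mm and 10.7 degrees, less where a joint would pass 70% of its speed; a pose out of reach is approached as far as the arm can. A call with a gripper value outside its range is refused whole. OPENING is the finger opening in m, from 0 to 0.0919, set as the call begins (- or left out, the last holds). The fingers move at their own pace and stop on an object; FORCE is the grip in N (left out, the last holds). Time passes only in rows, so rows that repeat a pose let the fingers close, or fill a call up. It gives the time, the measured TCP pose, the force, the opening and the grip force at its end, in the units of the state.
- ctrl.read_state(): the state, without advancing time (a new reading comes with each control period).
- ctrl.read_camera(name): name is "side" or "top" or "wrist"; returns the picture (420x560x3 uint8, red, green, blue); there is no depth.
- ctrl.get_calibration(name): a dict with "mtx" (3x3 intrinsics, pixels), "distortion" ([k1, k2, p1, p2, k3] as OpenCV has them; the pictures are not rectified), "R" (3x3) and "t" (3): a world point X has camera coordinates R X + t; the wrist camera has in their place "mount" (4x4, takes a point from camera to tool coordinates, whose origin is the TCP and whose axes are the flange's). Camera axes: x right, y down, z forward; pixel columns grow to the right and rows downward; lengths in m; the calibration is good to about 2 mm. A picture is of the moment at which its call begins: read the wrist's pose just before it. get_calibration takes no time and is no camera call.
- ctrl.job_done(): hands the job in; it is judged then, once.
The state is a dict: "time_s": time; "qpos": joint angles; "qvel": joint speeds; "joint_torque": joint torques, N m; "position": TCP position; "orientation": TCP orientation; "contact_force": force on the tool from outside, world axes, zero at the start; "ft_torque": the same for the moment, N m; "gripper_width": finger opening in m; "gripper_force": force on a finger pad.
Only numpy, scipy, OpenCV 4.12 (cv2) and the standard library are available. Lean on these libraries where they do the work, as an engineer would, in place of code of your own. Each camera call takes 0.05 s, during which the arm holds its last target. There are 200 camera calls.

### The job

Assemble the filter holder: put the flat perforated support plate over its post first, then the white spacer tube on top of it, and last the winged cap, pressed down gently over the post's oblong head until it stops and turned a quarter turn so that the spring locks it under the head. Press with feeling, about as hard as the spring needs and never hard, and leave the other things on the bench alone.

Things in the scene. Friction and masses are not known exactly. Their poses are not given: they have to be found in the camera images.
- holder: Filter holder, fixed: white round foot 100 mm wide, 18 mm high, upright steel post on its axis. Origin: centre of the foot's underside; z up; x along the long side of the post's oblong head (either way). Post, spring and seat together are screwed up by h, 0 to 30 mm, different each time and NOT shown by any pose: feel for it. Over 40 N on the holder spoils it.
- seat_low (a point): Point on the holder's axis 55 mm above its origin: top of the round steel seat (40 mm wide, on a spring round the post) if h were 0; really it is h higher. The plate (10 mm) and spacer (22 mm) rest on it, so the stack's top is 32 mm above the seat. The spring starts to give at 6 to 8 N of push and takes about 11 N when the cap reaches its hard stop.
- head_low (a point): Point on the holder's axis 100.5 mm above its origin: rounded top of the post's head if h were 0; really h higher. Head 18 mm long (x), 9 mm wide (y); underside 9 mm below its top. Below it an 8.4 mm thick neck down to a shoulder 18 mm below the top (hard stop for the cap; 4.5 mm below the loose stack's top), then the round post, 20 mm thick.
- support_plate: Support plate: flat steel disc 50 mm in diameter, 10 mm thick, with small perforations and a 24 mm bore, lying flat, 0.14 kg. Origin at the centre of its underside, z up. Keep it this way up.
- spacer: Spacer: white plastic tube 36 mm in outer diameter, 22 mm high, 24 mm bore, standing upright. Origin at the centre of its underside, z up. Keep it this way up.
- cap: Cap, aluminium, 0.15 kg, upright. Origin: centre of underside, z up. Flange 56 mm wide, 6 mm thick, with an oblong slot 21 mm (x) by 12 mm (y) for the head; hollow hub 38 mm wide to z = 26 (inside 25 mm wide to z = 22); upright wing to grip, 44 mm long (x), 14 mm thick (y), z = 26 to 56. Pressed to its stop it turns either way; locked with the wing across the head; spring lifts it 3 mm.

How it is judged:
By the outcome, as a careful person would: the job done as asked, in the order asked, and still so for the second after the job is handed in, with the robot touching nothing.
It also fails if it takes over 67 s, if anything falls off the work surface, if the arm or the gripper's body presses on something with over 40 N, if the wrist force passes 120 N, or if a joint passes its speed limit or range.

## Working session

There is one attempt and no reset: what is moved stays moved. The work goes in short steps, Python scripts to look and compute and a shell command to move; the robot and the scene stay as the last step left them, time stands still between calls to the robot, and variables do not carry over. Pictures are saved under pics/ and viewed, at most 14 in all, crops included, and the job is handed in when it is done.

```bash
mkdir -p pics; cat > h.py <<'E'
import numpy as np,cv2
from plant import ctrl
from scipy.spatial.transform import Rotation as Ro
def grab(n,f):
    s=ctrl.read_state(); im=ctrl.read_camera(n); cv2.imwrite(f,im[:,:,::-1]); np.save(f+'.npy',im); return s,im
def cam(n,s=None):
    c=ctrl.get_calibration(n); K=np.array(c['mtx']);D=np.array(c['distortion'],float)
    if n!='wrist': return K,D,np.array(c['R']),np.array(c['t'])
    T=np.eye(4);T[:3,:3]=Ro.from_rotvec(s['orientation']).as_matrix();T[:3,3]=s['position']
    W=np.linalg.inv(T@np.array(c['mount'])); return K,D,W[:3,:3],W[:3,3]
def ray(n,px,z,s=None):
    K,D,R,t=cam(n,s); p=cv2.undistortPoints(np.array(px,float).reshape(-1,1,2),K,D).reshape(-1,2)
    d=np.c_[p,np.ones(len(p))]@R; o=-R.T@t
    return o+d*((z-o[2])/d[:,2])[:,None]
def proj(n,X,s=None):
    K,D,R,t=cam(n,s); return cv2.projectPoints(np.array(X,float).reshape(-1,1,3),cv2.Rodrigues(R)[0],t,K,D)[0].reshape(-1,2)
E
python3 - <<'E'
from h import *
for n in ('top','side','wrist'):
    s,im=grab(n,f'pics/{n}0.png')
    K,D,R,t=cam(n,s);print(n,-R.T@t,R[2],K[0,0])
print(s)
E
```

```text
top [0.48201651 0.0157964  0.99097714] [ 0.0861742  -0.00714951 -0.99625443] 440.127097361353
side [0.27762774 0.54230667 0.83478517] [ 0.2998042  -0.55684888 -0.7746204 ] 505.1027855405045
wrist [ 0.29865757 -0.49429026  0.38252334] [-0.23171489 -0.10257703 -0.96736041] 363.92525139387544
{'time_s': 0.1, 'qpos': array([-1.36007414e+00,  1.58976550e-01,  1.59810737e+00, -2.85407207e-05,
        1.38620467e+00, -2.10045320e-01]), 'qvel': array([ 0.00056099, -0.0008306 , -0.00350348, -0.00057868,  0.0012716 ,
       -0.00031016]), 'joint_torque': array([-7.93689287e-04, -3.86505103e+01, -3.22958851e+01,  7.02554011e-02,
        3.39483528e-02, -4.90437685e-05]), 'position': array([ 0.23474409, -0.52427513,  0.21372218]), 'orientation': array([-3.07066293e+00, -6.55729061e-01,  4.49403499e-05]), 'contact_force': array([ 1.18922621,  0.53109777, -0.66651835]), 'ft_torque': array([ 0.02355084,  0.03033719, -0.00556142]), 'gripper_force': 0.0, 'gripper_width': 0.09172578856343783}
```

View pics/top0.png

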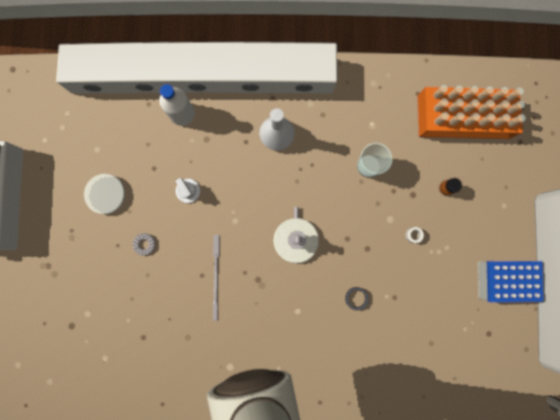

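View pics/side0.png

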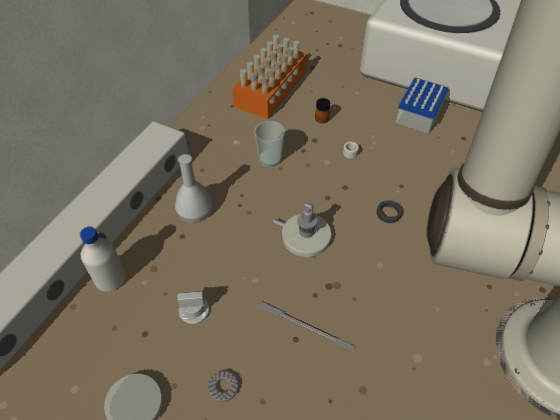

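The top view shows the holder at (297,241), the cap at (187,190) and the spacer at (416,235). There are two ring candidates for the plate, at (144,244) and (357,299). The side view shows the same things. I'll enlarge the candidates.

```bash
python3 - <<'E'
from h import *
T=np.load('pics/top0.png.npy');S=np.load('pics/side0.png.npy')
def c(I,u,v,r=32): return cv2.resize(I[v-r:v+r,u-r:u+r],(260,260),interpolation=cv2.INTER_CUBIC)
a=np.vstack([np.hstack([c(T,144,244,20),c(T,357,299,20),c(T,187,190)]),np.hstack([c(S,222,386),c(S,390,211),c(S,307,228)])])
cv2.imwrite('pics/c1.png',a[:,:,::-1])
print(ray('top',[(144,244),(357,299)],0.01),ray('side',[(223,386),(390,211)],.01))
print(ray('top',[(416,235)],0.022),ray('side',[(351,148)],.022))
print(ray('top',[(297,241)],0.018),ray('side',[(306,236)],.018))
print(ray('top',[(187,190)],0.03),ray('side',[(193,306)],.03))
E
```

```text
[[ 0.49713756  0.31459759  0.01      ]
 [ 0.37841684 -0.16097681  0.01      ]] [[ 0.49536199  0.3210227   0.01      ]
 [ 0.37710229 -0.15790922  0.01      ]]
[[ 0.52032644 -0.29194005  0.022     ]] [[ 0.51820891 -0.28408857  0.022     ]]
[[ 0.50606472 -0.02717684  0.018     ]] [[ 0.50359708 -0.01258415  0.018     ]]
[[0.61656288 0.2163394  0.03      ]] [[0.61249642 0.22800815 0.03      ]]
```

View pics/c1.png

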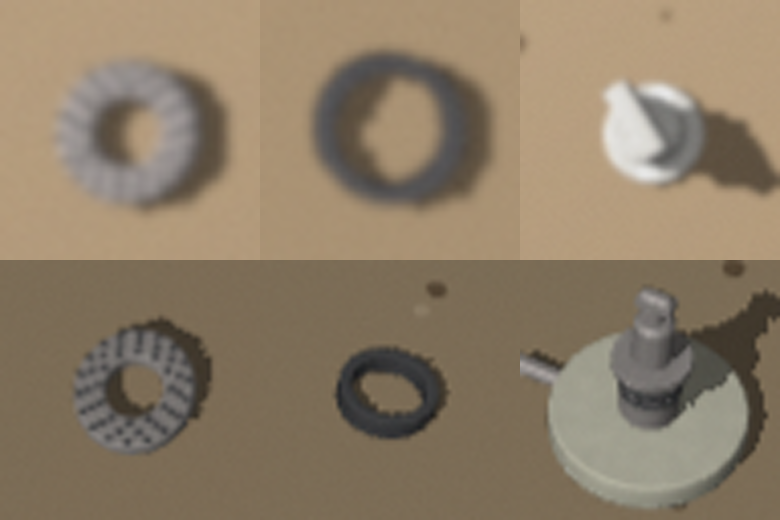

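The upper-left crop, seen perforated in the side crop, is the support plate at (144,244) in the top view. The plain dark ring is a decoy. The holder has an outlet pipe pointing away from the robot. Next I'll hover over the holder for a wrist picture.

```bash
cat >> h.py <<'E'
def to(xyz,yaw,tilt=True):
    "tool-frame shift (mm) and rotvec (deg) to reach xyz, tool x at world yaw deg, pointing down"
    s=ctrl.read_state(); R=Ro.from_rotvec(s['orientation'])
    G=Ro.from_matrix(np.array([[1,0,0],[0,-1,0],[0,0,-1.]])); G=Ro.from_euler('z',yaw,degrees=True)*G
    print('shift',np.round(R.inv().apply(np.array(xyz)-s['position'])*1000,1),'rot',np.round((R.inv()*G).as_rotvec(degrees=True),2),
     'q',np.round(s['qpos'],2),'F',np.round(s['contact_force'],1),'p',np.round(s['position'],4),'t',s['time_s'])
E
python3 - <<'E'
from h import *
to((.50,-.02,.25),0)
print(ctrl.get_calibration('wrist')['mount'])
E
```

```text
shift [ 448.1 -352.1  -35.5] rot [-0.08 -0.   24.11] q [-1.36  0.16  1.6   0.    1.39 -0.21] F [-0.6 -0.1  0.4] p [ 0.2348 -0.5244  0.2138] t 0.15
[[-1.79044566e-04 -9.67278224e-01 -2.53717965e-01  7.06413841e-02]
 [ 9.99999767e-01 -3.40402743e-04  5.92073314e-04 -1.54386438e-03]
 [-6.59065915e-04 -2.53717800e-01  9.67278059e-01 -1.68775797e-01]
 [ 0.00000000e+00  0.00000000e+00  0.00000000e+00  1.00000000e+00]]
```

```bash
python3 -m crank '[{"xyz":[0.045,-0.035,-0.035],"rot":[0,0,5]},{"xyz":[0.090,-0.070,-0.035],"rot":[0,0,10]},{"xyz":[0.135,-0.106,-0.035],"rot":[0,0,15]},{"xyz":[0.180,-0.141,-0.035],"rot":[0,0,20]},{"xyz":[0.225,-0.176,-0.035],"rot":[0,0,24.1]}]' 0.0919 20; python3 -c "
from h import *
to((.50,-.02,.25),0)"
```

```text
time_s: 0.78
position: [0.3688, -0.2705, 0.2494]
orientation: [-3.142, 0.004, -0.0]
contact_force: [0.4, 0.2, -0.3]
gripper_width: 0.092
gripper_force: 0.0
shift [ 130.5 -250.8   -0.5] rot [-0.   -0.01 -0.16] q [-0.9  -0.18  1.86  0.    1.46  0.68] F [ 0.4  0.2 -0.3] p [ 0.3688 -0.2705  0.2494] t 0.775
```

Tracking is good.

```bash
python3 -m crank '[{"xyz":[0.027,-0.051,0],"rot":[0,0,0]},{"xyz":[0.054,-0.102,0],"rot":[0,0,0]},{"xyz":[0.081,-0.153,0],"rot":[0,0,0]},{"xyz":[0.108,-0.204,0],"rot":[0,0,0]},{"xyz":[0.130,-0.250,0],"rot":[0,0,0]}]'; python3 -c "
from h import *
grab('wrist','pics/w1.png')
to((.50,.31,.2),0)"
```

```text
time_s: 1.4
position: [0.4988, -0.0202, 0.2494]
orientation: [-3.142, -0.001, 0.0]
contact_force: [1.1, -0.5, -0.2]
gripper_width: 0.0919
gripper_force: 0.0
shift [   1.4 -325.1   50.7] rot [-0.23 -0.07  0.27] q [-0.28 -0.06  1.76  0.    1.45  1.29] F [-1.5  3.4 -0. ] p [ 0.5001 -0.0153  0.2493] t 1.45
```

View pics/w1.png

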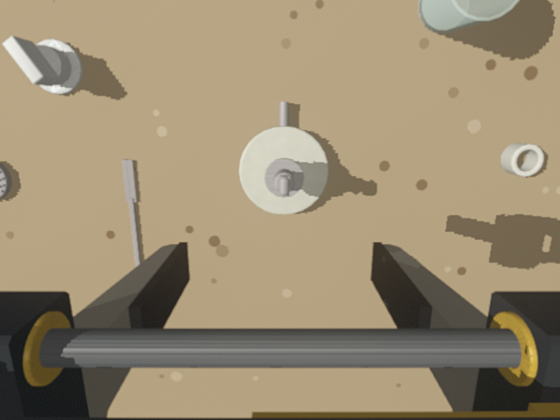

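The wrist view shows the holder foot at about (284,170) with its post at (284,178). The cap is at (50,67) and the spacer at (522,160). I'll measure the foot now, then move on to the plate.

```bash
cat >> h.py <<'E'
def blob(im,lo,hi,near):
    hsv=cv2.cvtColor(im,cv2.COLOR_RGB2HSV); m=cv2.inRange(hsv,np.array(lo),np.array(hi))
    m=cv2.morphologyEx(m,cv2.MORPH_OPEN,np.ones((5,5),np.uint8))
    cs=cv2.findContours(m,cv2.RETR_EXTERNAL,cv2.CHAIN_APPROX_NONE)[0]
    c=min((c for c in cs if cv2.contourArea(c)>60),key=lambda c:abs(cv2.pointPolygonTest(c,near,True)) if cv2.pointPolygonTest(c,near,True)<0 else 0)
    return c[:,0,:]
def circ(P):
    P=P[:,:2];keep=np.ones(len(P),bool)
    for _ in range(4):
        A=np.c_[2*P[keep],np.ones(keep.sum())];x=np.linalg.lstsq(A,(P[keep]**2).sum(1),rcond=None)[0]
        r=np.sqrt(x[2]+x[0]**2+x[1]**2);e=abs(np.hypot(*(P-x[:2]).T)-r);keep=e<max(2*np.median(e),.0006)
    return x[:2],r,keep.mean()
E
python3 - <<'E'
from h import *
s,im=grab('wrist','pics/w2.png');s,im=grab('wrist','pics/w2.png')
hsv=cv2.cvtColor(im,cv2.COLOR_RGB2HSV)
for p in [(260,150),(284,205),(284,212),(284,218),(200,150),(60,80),(45,65),(522,175),(284,178)]: print(p,hsv[p[1],p[0]])
c=blob(im,(0,0,150),(179,60,255),(260,170)); print(cv2.boundingRect(c))
for z in(0.018,0):
    P=ray('wrist',c,z,s);print(z,P.min(0),P.max(0),circ(P))
K,D,R,t=cam('wrist',s);print(-R.T@t)
for n,p in(('top',(285,255)),('side',(290,245))):
    c=blob(np.load(f'pics/{n}0.png.npy'),(0,0,120),(179,60,255),p);print(n,cv2.boundingRect(c))
    for z in(0.018,0):
        P=ray(n,c,z);print(z,P.min(0),P.max(0),circ(P))
to((.43,.315,.2),0)
E
```

```text
(260, 150) [ 28  20 215]
(284, 205) [ 28  22 210]
(284, 212) [ 27  23 210]
(284, 218) [ 19  70 182]
(200, 150) [ 19  73 182]
(60, 80) [ 30  17 107]
(45, 65) [ 26  16 111]
(522, 175) [ 26  16 219]
(284, 178) [ 15  14 180]
(240, 102, 89, 113)
0.018 [ 0.45888752 -0.06978358  0.018     ] [0.58152219 0.02721808 0.018     ] (array([ 0.50805612, -0.02211181]), np.float64(0.04909599122318215), np.float64(0.5524296675191815))
0 [ 4.53924912e-01 -7.21629185e-02 -5.55111512e-17] [5.82078545e-01 2.92041317e-02 5.55111512e-17] (array([ 0.50530626, -0.02234576]), np.float64(0.051305472248284426), np.float64(0.5524296675191815))
[ 0.5691596  -0.01691315  0.41797078]
top (273, 209, 45, 55)
0.018 [ 0.45765102 -0.07143341  0.018     ] [0.57707166 0.02591553 0.018     ] (array([ 0.50816849, -0.02406651]), np.float64(0.05017634398121753), np.float64(0.7310344827586207))
0 [ 4.57200264e-01 -7.30471561e-02 -1.11022302e-16] [0.57883018 0.02610273 0.        ] (array([ 0.5086523 , -0.02480397]), np.float64(0.05110460237252416), np.float64(0.7310344827586207))
side (282, 216, 49, 41)
0.018 [ 0.45937953 -0.05443749  0.018     ] [0.55997952 0.03760529 0.018     ] (array([ 0.50733274, -0.01468094]), np.float64(0.04953234213428687), np.float64(0.7191780821917808))
0 [ 4.63384909e-01 -6.75883150e-02 -1.11022302e-16] [5.66201884e-01 2.64828692e-02 1.11022302e-16] (array([ 0.5123949 , -0.02695562]), np.float64(0.0506239169987745), np.float64(0.7191780821917808))
shift [ -66.9 -335.7   49.3] rot [-0.01  0.05  0.25] q [-0.28 -0.06  1.76 -0.    1.45  1.28] F [ 0.3 -0.7 -0.3] p [ 0.4984 -0.0204  0.2492] t 1.55
```

```bash
python3 -m crank '[{"xyz":[-0.012,-0.061,0.005],"rot":[0,0,0]},{"xyz":[-0.024,-0.122,0.015],"rot":[0,0,0]},{"xyz":[-0.036,-0.183,0.03],"rot":[0,0,0]},{"xyz":[-0.048,-0.244,0.04],"rot":[0,0,0]},{"xyz":[-0.060,-0.303,0.05],"rot":[0,0,0]}]';python3 -m crank '[{"xyz":[-0.007,-0.033,0],"rot":[0,0,0]},{"xyz":[-0.007,-0.033,0],"rot":[0,0,0]},{"xyz":[-0.007,-0.033,0],"rot":[0,0,0]},{"xyz":[-0.007,-0.033,0],"rot":[0,0,0]},{"xyz":[-0.007,-0.033,0],"rot":[0,0,0]}]'; python3 - <<'E'
from h import *
s,im=grab('wrist','pics/w3.png')
hsv=cv2.cvtColor(im,cv2.COLOR_RGB2HSV)
u,v=proj('wrist',[(.496,.317,.01)],s)[0].astype(int);print(u,v)
m=((hsv[...,1]<45)).astype(np.uint8)*255
cv2.imwrite('pics/w3m.png',np.hstack([im[:,:,::-1][max(0,v-110):v+110,u-110:u+110],cv2.cvtColor(m,cv2.COLOR_GRAY2BGR)[max(0,v-110):v+110,u-110:u+110]]))
to((.496,.317,.1),0)
E
```

```text
time_s: 2.17
position: [0.4383, 0.2802, 0.1995]
orientation: [3.141, -0.003, 0.001]
contact_force: [1.5, 0.4, -0.2]
gripper_width: 0.0913
gripper_force: 0.0
time_s: 2.8
position: [0.4319, 0.3118, 0.1999]
orientation: [3.142, -0.002, 0.0]
contact_force: [1.0, -0.1, 0.4]
gripper_width: 0.0921
gripper_force: 0.0
275 120
shift [64.1 -5.1 99.9] rot [ 0.   -0.01 -0.07] q [ 0.4   0.06  1.73 -0.    1.35  1.97] F [ 0.3 -0.1 -0.4] p [0.4318 0.312  0.1999] t 2.85
```

View pics/w3m.png

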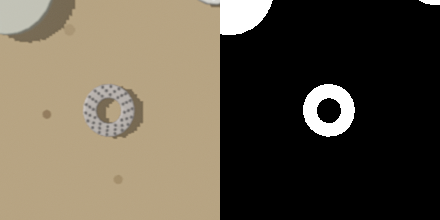

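The mask isolates the plate cleanly, centred at about (274,120) in the full image.

```bash
cat >> h.py <<'E'
def lowsat(im,near,z,s,smax=45):
    c=blob(im,(0,0,0),(179,smax,255),near); return circ(ray('wrist',c,z,s))
E
python3 - <<'E'
from h import *
s,im=grab('wrist','pics/w4.png')
r=lowsat(im,(275,120),.01,s);print(r)
to((*r[0],.1),0); to((*r[0],.003),0)
E
```

```text
(array([0.49636655, 0.31881973]), np.float64(0.024240274032479223), np.float64(0.9178082191780822))
shift [64.6 -6.7 99.8] rot [ 0.   -0.01 -0.06] q [ 0.4   0.06  1.73 -0.    1.35  1.97] F [ 0.   0.4 -0.3] p [0.4317 0.3122 0.1998] t 2.9
shift [ 64.6  -6.7 196.8] rot [ 0.   -0.01 -0.06] q [ 0.4   0.06  1.73 -0.    1.35  1.97] F [ 0.   0.4 -0.3] p [0.4317 0.3122 0.1998] t 2.9
```

```bash
python3 -m crank '[{"xyz":[0.0325,-0.0035,0.04],"rot":[0,0,0]},{"xyz":[0.0645,-0.0065,0.08],"rot":[0,0,0]},{"xyz":[0.0645,-0.0065,0.13],"rot":[0,0,0]},{"xyz":[0.0645,-0.0065,0.16],"rot":[0,0,0]},{"xyz":[0.0645,-0.0065,0.17],"rot":[0,0,0]}]';python3 -m crank '[{"xyz":[0,0,0.015],"rot":[0,0,0]},{"xyz":[0,0,0.0255],"rot":[0,0,0]},{"xyz":[0,0,0.0265],"rot":[0,0,0]},{"xyz":[0,0,0.0265],"rot":[0,0,0]},{"xyz":[0,0,0.0265],"rot":[0,0,0]}]';python3 -m crank '[{"xyz":[0,0,0],"rot":[0,0,0]},{"xyz":[0,0,0],"rot":[0,0,0]},{"xyz":[0,0,0],"rot":[0,0,0]},{"xyz":[0,0,0],"rot":[0,0,0]},{"xyz":[0,0,0],"rot":[0,0,0]}]' 0.04 20; python3 -c "
from h import *
to((.5,.31,.2),0)"
```

```text
time_s: 3.52
position: [0.4944, 0.3185, 0.0275]
orientation: [3.14, -0.0, -0.006]
contact_force: [-0.5, -0.6, 1.3]
gripper_width: 0.0917
gripper_force: 0.0
time_s: 4.15
position: [0.4965, 0.3196, 0.004]
orientation: [-3.141, -0.0, -0.002]
contact_force: [-0.3, -0.5, -0.4]
gripper_width: 0.0916
gripper_force: 0.0
time_s: 4.78
position: [0.4958, 0.3192, 0.0032]
orientation: [3.141, 0.0, -0.0]
contact_force: [1.3, -0.0, 0.6]
gripper_width: 0.0486
gripper_force: 20.0
shift [   4.1    9.3 -196.8] rot [0.02 0.01 0.02] q [ 0.37  0.45  1.7  -0.    1.    1.94] F [ 1.3 -0.   0.6] p [0.4958 0.3192 0.0032] t 4.775
```

```bash
python3 -m crank '[{"xyz":[0,0,-0.04],"rot":[0,0,0]},{"xyz":[0,0.01,-0.09],"rot":[0,0,0]},{"xyz":[-0.015,0.06,-0.125],"rot":[0,0,0]},{"xyz":[-0.029,0.11,-0.155],"rot":[0,0,0]},{"xyz":[-0.0435,0.16,-0.185],"rot":[0,0,0]}]';python3 -m crank '[{"xyz":[-0.008,0.05,-0.02],"rot":[0,0,0]},{"xyz":[-0.015,0.10,-0.042],"rot":[0,0,0]},{"xyz":[-0.0145,0.15,-0.062],"rot":[0,0,0]},{"xyz":[-0.0145,0.182,-0.062],"rot":[0,0,0]},{"xyz":[-0.0145,0.182,-0.062],"rot":[0,0,0]}]'; python3 - <<'E'
from h import *
grab('wrist','pics/w5.png')
s,im=grab('wrist','pics/w5.png')
print(s['gripper_width'],proj('wrist',[(.508,-.0225,.018),(.508,-.0225,.11)],s))
to((.508,-.0225,.25),0)
E
```

```text
time_s: 5.4
position: [0.4516, 0.158, 0.189]
orientation: [3.141, 0.001, 0.0]
contact_force: [0.8, 0.1, -0.2]
gripper_width: 0.0484
gripper_force: 20.0
time_s: 6.02
position: [0.4378, -0.0243, 0.2502]
orientation: [3.141, -0.005, 0.0]
contact_force: [-0.8, 0.0, -1.2]
gripper_width: 0.0484
gripper_force: 20.0
0.04847267624912514 [[280.26108196 113.78973092]
 [280.38542035 113.74324396]]
shift [70.3  0.2 -0.2] rot [-0.05  0.04 -0.02] q [-0.33 -0.23  1.91  0.    1.47  1.24] F [ 0.1  0.8 -0.6] p [ 0.4377 -0.0223  0.2498] t 6.125
```

View pics/w5.png

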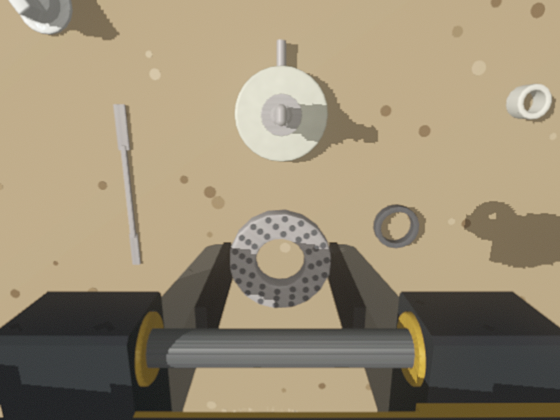

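The wrist view shows the foot centred at about (281,113), with the head's long side roughly vertical in the image. The plate is in the grip, with its bore at about (280,258).

```bash
python3 - <<'E'
from h import *
im=np.load('pics/w5.png.npy');s=ctrl.read_state()
hsv=cv2.cvtColor(im,cv2.COLOR_RGB2HSV)
c=blob(im,(0,0,190),(40,50,255),(255,130)); print(cv2.boundingRect(c)); print('foot',circ(ray('wrist',c,.018,s)))
m=cv2.inRange(hsv,np.array((5,46,60)),np.array((30,255,255)))
n,l,st,ce=cv2.connectedComponentsWithStats(m); print(st[l[258,280]])
c=cv2.findContours((l==l[258,280]).astype(np.uint8),cv2.RETR_EXTERNAL,cv2.CHAIN_APPROX_NONE)[0][0][:,0]
z=s['position'][2]
mid=(c[:,1].min()+c[:,1].max())/2
up=ray('wrist',c[c[:,1]<mid-2],z+.007,s);lo=ray('wrist',c[c[:,1]>mid+2],z-.003,s)
print('bore up',circ(up),'lo',circ(lo),'both',circ(np.r_[up,lo]), s['position'])
# head/seat
print(hsv[90:140:3,281].tolist());print(hsv[113,255:310:3].tolist())
cr=im[80:150,245:320][:,:,::-1];cv2.imwrite('pics/c2.png',cv2.resize(cr,None,fx=8,fy=8,interpolation=cv2.INTER_CUBIC))
E
```

```text
(234, 40, 91, 121)
foot (array([ 0.51090145, -0.01921772]), np.float64(0.04833725637145033), np.float64(0.5923423423423423))
[ 256  239   49   40 1509]
bore up (array([ 0.43918813, -0.0212366 ]), np.float64(0.011880336488921653), np.float64(1.0)) lo (array([ 0.43856292, -0.02118163]), np.float64(0.012328959379557304), np.float64(1.0)) both (array([ 0.43860414, -0.02120717]), np.float64(0.012341510796532989), np.float64(1.0)) [ 0.43766314 -0.02225233  0.24982577]
[[27, 21, 226], [24, 20, 207], [12, 13, 196], [16, 15, 193], [17, 12, 195], [16, 16, 171], [12, 13, 191], [13, 12, 191], [12, 13, 192], [15, 13, 191], [17, 12, 190], [14, 17, 169], [15, 15, 167], [15, 13, 192], [13, 12, 192], [20, 16, 191], [28, 20, 224]]
[[28, 20, 226], [28, 22, 225], [21, 16, 208], [15, 13, 195], [15, 13, 194], [15, 13, 198], [16, 14, 198], [15, 13, 196], [14, 13, 219], [16, 16, 179], [18, 24, 129], [19, 21, 131], [19, 23, 123], [15, 19, 134], [20, 17, 132], [18, 19, 133], [26, 28, 155], [28, 27, 153], [28, 28, 153]]
```

View pics/c2.png

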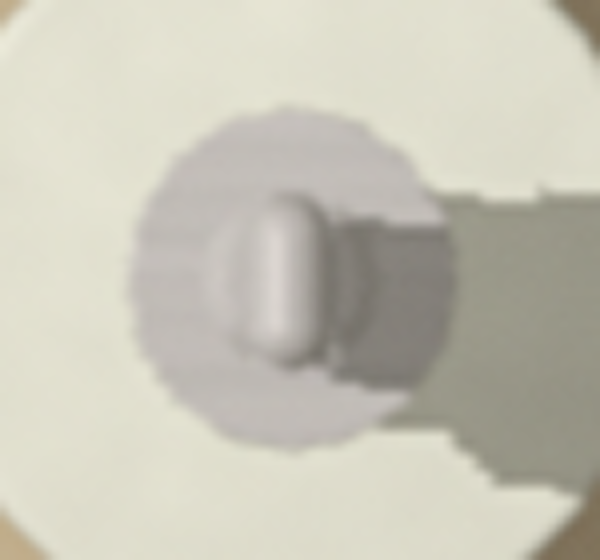

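The crop shows the seat centred at about (281.6,114.8) and the head at about (281.2,115). The head's long side is vertical in the image to within a few degrees, which is along world x.

```bash
python3 - <<'E'
from h import *
im=np.load('pics/w5.png.npy');s=ctrl.read_state()
hsv=cv2.cvtColor(im,cv2.COLOR_RGB2HSV)
c=blob(im,(0,0,110),(179,45,255),(255,130)); print(cv2.boundingRect(c)); f=circ(ray('wrist',c,.018,s));print('foot',f)
for z in (.055,.07,.085):print('seat',z,ray('wrist',[(281.6,114.8),(261,115),(302,115)],z,s).tolist())
for z in (.1,.115,.13):
   a=ray('wrist',[(281.25,115),(281.4,104.3),(281.1,125.5)],z,s);print('head',z,a[0],np.hypot(*(a[1]-a[2])[:2]))
K,D,R,t=cam('wrist',s);print('cam',-R.T@t)
E
```

```text
(235, 40, 92, 121)
foot (array([ 0.50725687, -0.022049  ]), np.float64(0.048980965190893996), np.float64(0.7898089171974523))
seat 0.055 [[0.506973005041598, -0.022871403096458923, 0.05499999999999999], [0.5067982901607004, -0.002945028722263779, 0.05499999999999999], [0.5067764081335897, -0.04260421763747753, 0.05499999999999999]]
seat 0.07 [[0.5070092070113288, -0.022803888889763962, 0.07], [0.5068417008487294, -0.0036996747049632857, 0.07], [0.506820721671842, -0.04172252950050956, 0.07]]
seat 0.085 [[0.5070454089810594, -0.022736374683068997, 0.08500000000000002], [0.5068851115367583, -0.004454320687662789, 0.08500000000000002], [0.5068650352100942, -0.04084084136354159, 0.08500000000000002]]
head 0.1 [ 0.5069176  -0.02237233  0.1       ] 0.017405394343171652
head 0.115 [ 0.50696152 -0.02231878  0.115     ] 0.01658580045167032
head 0.13 [ 0.50700545 -0.02226523  0.13      ] 0.015766206560169152
cam [ 0.50785042 -0.02123509  0.41854912]
```

```bash
python3 -m crank '[{"xyz":[0.034,0.001,0],"rot":[0,0,0]},{"xyz":[0.0683,0.0011,0.03],"rot":[0,0,0]},{"xyz":[0.0683,0.0011,0.08],"rot":[0,0,0]},{"xyz":[0.0683,0.0011,0.10],"rot":[0,0,0]},{"xyz":[0.0683,0.0011,0.10],"rot":[0,0,0]}]';python3 -m crank '[{"xyz":[0,0,0.01],"rot":[0,0,0]},{"xyz":[0,0,0.02],"rot":[0,0,0]},{"xyz":[0,0,0.03],"rot":[0,0,0]},{"xyz":[0,0,0.035],"rot":[0,0,0]},{"xyz":[0,0,0.035],"rot":[0,0,0]}]'; python3 - <<'E'
from h import *
to((.5061,-.0234,.065),0)
E
```

```text
time_s: 6.75
position: [0.5045, -0.0219, 0.148]
orientation: [-3.14, -0.003, 0.008]
contact_force: [0.4, -0.6, -1.0]
gripper_width: 0.0484
gripper_force: 20.0
time_s: 7.38
position: [0.506, -0.0237, 0.1148]
orientation: [-3.141, -0.0, 0.001]
contact_force: [0.3, -0.2, -0.2]
gripper_width: 0.0484
gripper_force: 20.0
shift [ 0.2 -0.3 49.8] rot [-0.01  0.05  0.  ] q [-0.29  0.08  1.88 -0.    1.17  1.28] F [ 0.3 -0.2 -0.2] p [ 0.506  -0.0237  0.1148] t 7.375
```

```bash
for i in 1; do python3 -m crank '[{"xyz":[0,0,0.004],"rot":[0,0,0]},{"xyz":[0,0,0.008],"rot":[0,0,0]},{"xyz":[0,0,0.012],"rot":[0,0,0]},{"xyz":[0,0,0.012],"rot":[0,0,0]},{"xyz":[0,0,0.012],"rot":[0,0,0]}]'; done;  python3 -c "
from h import *
grab('side','pics/s2.png')
im=np.load('pics/s2.png.npy');cv2.imwrite('pics/c3.png',cv2.resize(im[140:290,220:400][:,:,::-1],None,fx=4,fy=4))"
```

```text
time_s: 8.0
position: [0.5063, -0.0237, 0.1033]
orientation: [3.142, 0.0, 0.0]
contact_force: [0.1, 0.3, -2.0]
gripper_width: 0.0485
gripper_force: 20.0
```

View pics/c3.png

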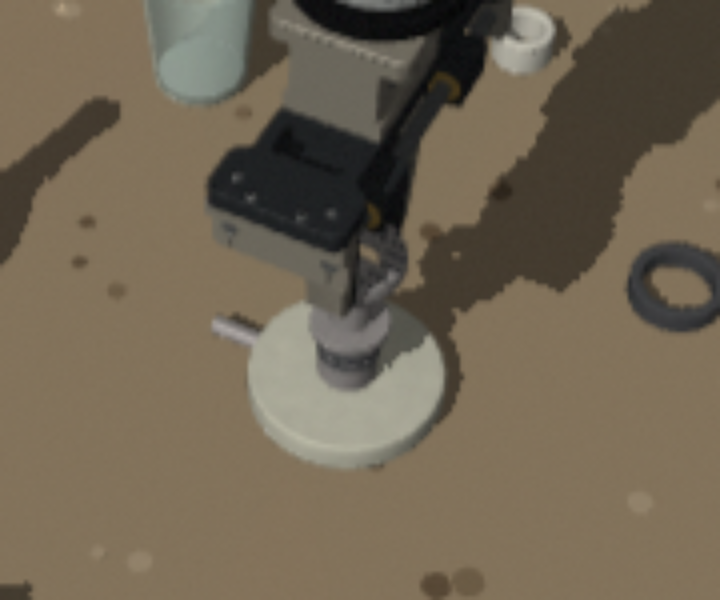

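The plate hangs just over the post with the fingers around it, and there is no large force. I'll keep descending in small steps.

```bash
python3 -m crank '[{"xyz":[0,0,0.002],"rot":[0,0,0]},{"xyz":[0,0,0.004],"rot":[0,0,0]},{"xyz":[0,0,0.006],"rot":[0,0,0]},{"xyz":[0,0,0.008],"rot":[0,0,0]},{"xyz":[0,0,0.008],"rot":[0,0,0]}]'
```

```text
time_s: 8.68
position: [0.5061, -0.0237, 0.095]
orientation: [-3.141, -0.0, 0.001]
contact_force: [-0.8, 0.1, -0.5]
gripper_width: 0.0483
gripper_force: 20.0
```

```bash
python3 -m crank '[{"xyz":[0,0,0.002],"rot":[0,0,0]},{"xyz":[0,0,0.004],"rot":[0,0,0]},{"xyz":[0,0,0.006],"rot":[0,0,0]},{"xyz":[0,0,0.008],"rot":[0,0,0]},{"xyz":[0,0,0.008],"rot":[0,0,0]}]'
```

```text
time_s: 9.3
position: [0.5061, -0.0237, 0.087]
orientation: [-3.141, -0.0, 0.001]
contact_force: [0.1, 0.6, -1.1]
gripper_width: 0.0485
gripper_force: 20.0
```

```bash
python3 -m crank '[{"xyz":[0,0,0.002],"rot":[0,0,0]},{"xyz":[0,0,0.004],"rot":[0,0,0]},{"xyz":[0,0,0.006],"rot":[0,0,0]},{"xyz":[0,0,0.006],"rot":[0,0,0]},{"xyz":[0,0,0.006],"rot":[0,0,0]}]'
```

```text
time_s: 9.93
position: [0.5063, -0.0238, 0.0813]
orientation: [3.142, 0.0, -0.0]
contact_force: [0.5, -0.2, -1.4]
gripper_width: 0.0484
gripper_force: 20.0
```

```bash
python3 -m crank '[{"xyz":[0,0,0.002],"rot":[0,0,0]},{"xyz":[0,0,0.004],"rot":[0,0,0]},{"xyz":[0,0,0.005],"rot":[0,0,0]},{"xyz":[0,0,0.005],"rot":[0,0,0]},{"xyz":[0,0,0.005],"rot":[0,0,0]}]'
```

```text
time_s: 10.55
position: [0.5063, -0.0238, 0.0763]
orientation: [3.142, 0.0, 0.0]
contact_force: [-0.4, 0.5, -1.8]
gripper_width: 0.0484
gripper_force: 20.0
```

```bash
python3 -m crank '[{"xyz":[0,0,0.002],"rot":[0,0,0]},{"xyz":[0,0,0.003],"rot":[0,0,0]},{"xyz":[0,0,0.004],"rot":[0,0,0]},{"xyz":[0,0,0.004],"rot":[0,0,0]},{"xyz":[0,0,0.004],"rot":[0,0,0]}]'
```

```text
time_s: 11.18
position: [0.5063, -0.0237, 0.0723]
orientation: [3.142, 0.0, 0.0]
contact_force: [-0.5, -0.2, -1.5]
gripper_width: 0.0484
gripper_force: 20.0
```

```bash
python3 -m crank '[{"xyz":[0,0,0.002],"rot":[0,0,0]},{"xyz":[0,0,0.003],"rot":[0,0,0]},{"xyz":[0,0,0.003],"rot":[0,0,0]},{"xyz":[0,0,0.003],"rot":[0,0,0]},{"xyz":[0,0,0.003],"rot":[0,0,0]}]'
```

```text
time_s: 11.8
position: [0.5063, -0.0237, 0.0693]
orientation: [3.142, 0.0, 0.0]
contact_force: [-0.3, 0.6, -0.6]
gripper_width: 0.0486
gripper_force: 20.0
```

```bash
python3 -m crank '[{"xyz":[0,0,0.001],"rot":[0,0,0]},{"xyz":[0,0,0.002],"rot":[0,0,0]},{"xyz":[0,0,0.002],"rot":[0,0,0]},{"xyz":[0,0,0.002],"rot":[0,0,0]},{"xyz":[0,0,0.002],"rot":[0,0,0]}]'
```

```text
time_s: 12.42
position: [0.5063, -0.0237, 0.0673]
orientation: [3.142, 0.0, 0.0]
contact_force: [0.8, 0.4, -0.8]
gripper_width: 0.0481
gripper_force: 20.0
```

```bash
python3 -m crank '[{"xyz":[0,0,0.001],"rot":[0,0,0]},{"xyz":[0,0,0.002],"rot":[0,0,0]},{"xyz":[0,0,0.003],"rot":[0,0,0]},{"xyz":[0,0,0.003],"rot":[0,0,0]},{"xyz":[0,0,0.003],"rot":[0,0,0]}]'
```

```text
time_s: 13.05
position: [0.5063, -0.0237, 0.0643]
orientation: [-3.142, -0.0, -0.0]
contact_force: [-0.1, -0.2, -0.8]
gripper_width: 0.0483
gripper_force: 20.0
```

```bash
python3 -m crank '[{"xyz":[0,0,0.001],"rot":[0,0,0]},{"xyz":[0,0,0.002],"rot":[0,0,0]},{"xyz":[0,0,0.002],"rot":[0,0,0]},{"xyz":[0,0,0.002],"rot":[0,0,0]},{"xyz":[0,0,0.002],"rot":[0,0,0]}]'
```

```text
time_s: 13.68
position: [0.5064, -0.0238, 0.0629]
orientation: [3.141, 0.0, 0.0]
contact_force: [-3.5, -0.3, 5.8]
gripper_width: 0.0484
gripper_force: 20.0
```

Contact: 5.8 N with the plate's underside at about z = 60 mm, so h is about 5 mm. Next I'll release and rise.

```bash
python3 -m crank '[{"xyz":[0,0,-0.0005],"rot":[0,0,0]},{"xyz":[0,0,-0.0005],"rot":[0,0,0]},{"xyz":[0,0,-0.0005],"rot":[0,0,0]},{"xyz":[0,0,-0.0005],"rot":[0,0,0]},{"xyz":[0,0,-0.0005],"rot":[0,0,0]}]' 0.0919 20
python3 -m crank '[{"xyz":[0,0,-0.02],"rot":[0,0,0]},{"xyz":[0,0,-0.06],"rot":[0,0,0]},{"xyz":[-0.03,0,-0.11],"rot":[0,0,0]},{"xyz":[-0.068,0,-0.15],"rot":[0,0,0]},{"xyz":[-0.068,0,-0.187],"rot":[0,0,0]}]'
python3 -m crank '[{"xyz":[0,0.05,0],"rot":[0,0,0]},{"xyz":[0,0.1,0],"rot":[0,0,0]},{"xyz":[0,0.15,0.02],"rot":[0,0,0]},{"xyz":[0,0.2,0.04],"rot":[0,0,0]},{"xyz":[0,0.25,0.05],"rot":[0,0,0]}]'
python3 - <<'E'
from h import *
grab('side','pics/s3.png')
s,im=grab('wrist','pics/w6.png');s,im=grab('wrist','pics/w6.png')
p=proj('wrist',[(.519,-.288,.022)],s)[0];print(p)
c=blob(im,(0,0,0),(179,45,255),tuple(map(float,p)));print(cv2.boundingRect(c),circ(ray('wrist',c,.022,s)),-cam('wrist',s)[2].T@cam('wrist',s)[3])
np.save('pics/sp.npy',c)
hs=cv2.cvtColor(im,cv2.COLOR_RGB2HSV)
a=im[max(0,int(p[1])-100):int(p[1])+100,int(p[0])-100:int(p[0])+100];b=np.load('pics/s3.png.npy')[170:270,250:350]
b=cv2.resize(b,(400,400));a=cv2.resize(a,(400,400));cv2.imwrite('pics/c4.png',np.hstack([a,b])[:,:,::-1])
to((.52,-.29,.01),0)
E
```

```text
time_s: 14.3
position: [0.5063, -0.0237, 0.0627]
orientation: [-3.142, -0.0, 0.0]
contact_force: [0.7, 0.9, -0.1]
gripper_width: 0.0916
gripper_force: 0.0
time_s: 14.92
position: [0.4364, -0.0234, 0.2509]
orientation: [3.141, -0.0, 0.0]
contact_force: [0.9, -0.8, 0.0]
gripper_width: 0.092
gripper_force: 0.0
time_s: 15.55
position: [0.4377, -0.275, 0.1985]
orientation: [-3.14, 0.0, 0.001]
contact_force: [0.4, 0.6, 0.0]
gripper_width: 0.0922
gripper_force: 0.0
[292.5856126  100.20574175]
(276, 78, 39, 41) (array([ 0.52049479, -0.28996853]), np.float64(0.01747412406691486), np.float64(0.9646017699115044)) [ 0.50747615 -0.27630666  0.36678274]
shift [ 82.7  14.9 188.7] rot [-0.08  0.08 -0.18] q [-0.8   0.02  1.78  0.    1.35  0.78] F [ 0.7 -0.4 -0. ] p [ 0.4376 -0.2751  0.1988] t 15.7
```

View pics/c4.png

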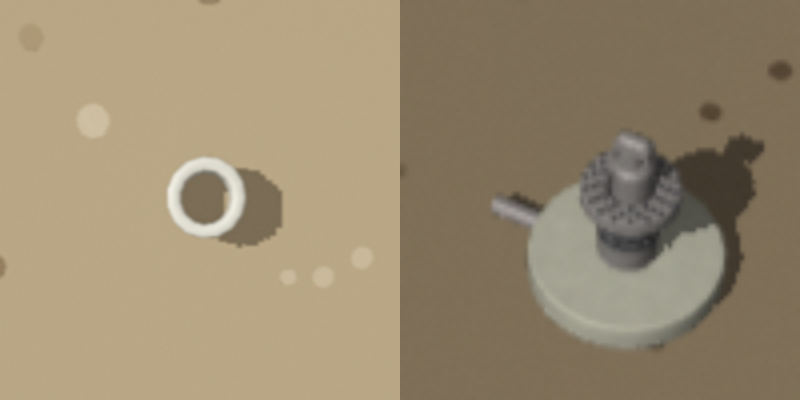

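The plate sits flat on the seat (right crop). The spacer stands alone (left crop, centre about (205,197), which is world (0.5205,-0.290)). Next I'll grasp it 7 mm above its foot.

```bash
python3 -m crank '[{"xyz":[0.042,0.0075,0.04],"rot":[0,0,0]},{"xyz":[0.083,0.0148,0.08],"rot":[0,0,0]},{"xyz":[0.083,0.0148,0.12],"rot":[0,0,0]},{"xyz":[0.083,0.0148,0.15],"rot":[0,0,0]},{"xyz":[0.083,0.0148,0.16],"rot":[0,0,0]}]'
python3 -m crank '[{"xyz":[0,0,0.015],"rot":[0,0,0]},{"xyz":[0,0,0.03],"rot":[0,0,0]},{"xyz":[0,0,0.032],"rot":[0,0,0]},{"xyz":[0,0,0.032],"rot":[0,0,0]},{"xyz":[0,0,0.032],"rot":[0,0,0]}]'
python3 -m crank '[{"xyz":[0,0,0],"rot":[0,0,0]},{"xyz":[0,0,0],"rot":[0,0,0]},{"xyz":[0,0,0],"rot":[0,0,0]},{"xyz":[0,0,0],"rot":[0,0,0]},{"xyz":[0,0,0],"rot":[0,0,0]}]' 0.025 12
python3 -c "
from h import *
to((.437,-.0237,.25),0)"
```

```text
time_s: 16.32
position: [0.5205, -0.2863, 0.0381]
orientation: [-3.139, -0.002, 0.004]
contact_force: [-0.0, -0.4, 0.2]
gripper_width: 0.0921
gripper_force: 0.0
time_s: 16.95
position: [0.5218, -0.289, 0.0085]
orientation: [3.141, 0.0, 0.002]
contact_force: [0.2, 0.0, 0.5]
gripper_width: 0.0918
gripper_force: 0.0
time_s: 17.58
position: [0.5213, -0.2885, 0.0077]
orientation: [-3.142, -0.0, 0.0]
contact_force: [0.7, 0.1, -0.2]
gripper_width: 0.0439
gripper_force: 0.0
shift [ -84.3 -264.8 -242.3] rot [-0.    0.    0.01] q [-0.71  0.45  1.68 -0.    1.01  0.86] F [ 0.7  0.1 -0.2] p [ 0.5213 -0.2885  0.0077] t 17.575
```

```bash
python3 -m crank '[{"xyz":[0,0.0012,0],"rot":[0,0,0]},{"xyz":[0,0.0012,0],"rot":[0,0,0]},{"xyz":[0,0.0012,0],"rot":[0,0,0]},{"xyz":[0,0.0012,-0.02],"rot":[0,0,0]},{"xyz":[0,0.0012,-0.06],"rot":[0,0,0]}]'
python3 -m crank '[{"xyz":[-0.01,-0.05,-0.04],"rot":[0,0,0]},{"xyz":[-0.03,-0.1,-0.08],"rot":[0,0,0]},{"xyz":[-0.05,-0.15,-0.12],"rot":[0,0,0]},{"xyz":[-0.07,-0.2,-0.16],"rot":[0,0,0]},{"xyz":[-0.084,-0.25,-0.182],"rot":[0,0,0]}]'
python3 -m crank '[{"xyz":[0,-0.016,0],"rot":[0,0,0]},{"xyz":[0,-0.016,0],"rot":[0,0,0]},{"xyz":[0,-0.016,0],"rot":[0,0,0]},{"xyz":[0,-0.016,0],"rot":[0,0,0]},{"xyz":[0,-0.016,0],"rot":[0,0,0]}]'
python3 - <<'E'
from h import *
s,im=grab('wrist','pics/w7.png')
print(s['gripper_width'],s['position'],proj('wrist',[s['position']+[0,0,.015]],s),proj('wrist',[(.507,-.0224,.105)],s))
hsv=cv2.cvtColor(im,cv2.COLOR_RGB2HSV)
z=s['position'][2]
u,v=proj('wrist',[s['position']+[0,0,.0143]],s)[0].astype(int)
m=cv2.inRange(hsv,np.array((5,46,60)),np.array((30,255,255)))
n,l,st,ce=cv2.connectedComponentsWithStats(m); k=l[v+3,u];print(st[k],hsv[v-40:v+60:8,u].tolist())
np.save('pics/w7s.npy',[s['position'],s['orientation']],)
cv2.imwrite('pics/c5.png',im[60:360,140:440][:,:,::-1].repeat(2,0).repeat(2,1))
E
```

```text
time_s: 18.2
position: [0.5202, -0.2888, 0.0678]
orientation: [-3.139, -0.0, 0.004]
contact_force: [0.1, -0.8, -0.2]
gripper_width: 0.0364
gripper_force: 12.0
time_s: 18.82
position: [0.4395, -0.0468, 0.2488]
orientation: [3.14, -0.001, 0.006]
contact_force: [1.5, 0.3, -0.1]
gripper_width: 0.0363
gripper_force: 12.0
time_s: 19.45
position: [0.4397, -0.0326, 0.245]
orientation: [-3.141, 0.002, 0.002]
contact_force: [-0.3, -0.1, -0.7]
gripper_width: 0.0362
gripper_force: 12.0
0.03621357450481111 [ 0.43965683 -0.03261721  0.2449982 ] [[282.2234325  272.43353828]] [[268.58528447 117.36178067]]
[ 257  247   46   30 1012] [[24, 25, 150], [24, 15, 234], [19, 47, 172], [20, 69, 192], [19, 68, 192], [19, 68, 192], [24, 27, 131], [23, 24, 130], [23, 23, 142], [23, 20, 150], [20, 70, 190], [20, 70, 190], [19, 70, 185]]
```

View pics/c5.png

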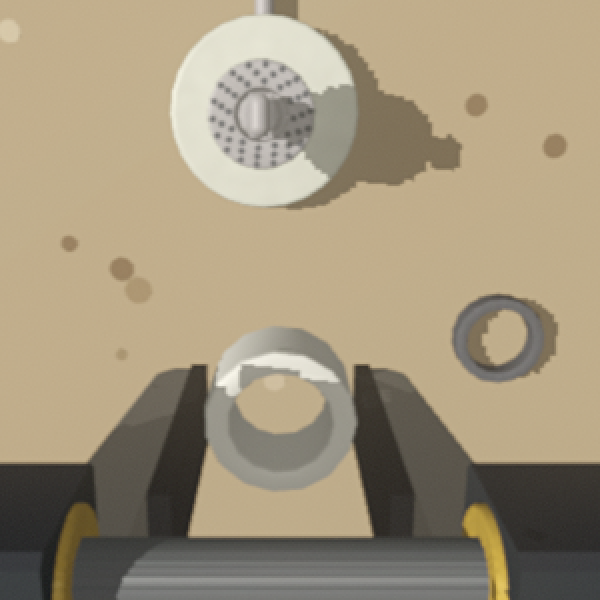

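The wrist view shows the plate seated on the foot, the head at about (268.5,117), and the spacer upright in the grip with its bore at about (280,262).

```bash
python3 - <<'E'
from h import *
im=np.load('pics/w7.png.npy');a=np.load('pics/w7s.npy');s=dict(position=a[0],orientation=a[1])
hsv=cv2.cvtColor(im,cv2.COLOR_RGB2HSV);z=s['position'][2]
m=cv2.inRange(hsv,np.array((5,46,60)),np.array((30,255,255)))
n,l,st,ce=cv2.connectedComponentsWithStats(m);k=l[265,280]
c=cv2.findContours((l==k).astype(np.uint8),cv2.RETR_EXTERNAL,cv2.CHAIN_APPROX_NONE)[0][0][:,0]
mid=(c[:,1].min()+c[:,1].max())/2
up=ray('wrist',c[c[:,1]<mid-4],z+.0143,s);lo=ray('wrist',c[c[:,1]>mid+4],z-.0077,s)
for q in (up,lo,np.r_[up,lo]): 
    r=circ(q);print(r[0]-s['position'][:2],r[1])
f=circ(ray('wrist',blob(im,(0,0,110),(179,45,255),(240,130)),.018,s));print('foot',f)
print('head',ray('wrist',[(268.5,117)],.1055,s),'plate',ray('wrist',[(271,117)],.07,s))
to((.507,-.0224,.15),0)
E
```

```text
[0.00055944 0.00115066] 0.011554739993980389
[-0.00028482  0.001116  ] 0.012246071230023619
[-0.00025068  0.00113493] 0.012268518777545232
foot (array([ 0.50733923, -0.02299048]), np.float64(0.049077032645247994), np.float64(0.7570977917981072))
head [[ 0.50729304 -0.02234745  0.1055    ]] plate [[ 0.50698597 -0.0235739   0.07      ]]
shift [ 67.4 -10.1  95.1] rot [-0.02  0.05 -0.05] q [-0.35 -0.22  1.91 -0.    1.46  1.22] F [ 0.4 -0.8 -0.2] p [ 0.4397 -0.0325  0.2452] t 19.5
```

```bash
python3 -m crank '[{"xyz":[0.034,-0.0045,0],"rot":[0,0,0]},{"xyz":[0.0675,-0.0088,0.02],"rot":[0,0,0]},{"xyz":[0.0675,-0.0088,0.07],"rot":[0,0,0]},{"xyz":[0.0675,-0.0088,0.10],"rot":[0,0,0]},{"xyz":[0.0675,-0.0088,0.12],"rot":[0,0,0]}]'
python3 -m crank '[{"xyz":[0,0,0],"rot":[0,0,0]},{"xyz":[0,0,0.004],"rot":[0,0,0]},{"xyz":[0,0,0.008],"rot":[0,0,0]},{"xyz":[0,0,0.012],"rot":[0,0,0]},{"xyz":[0,0,0.012],"rot":[0,0,0]}]'
```

```text
time_s: 20.12
position: [0.5063, -0.0231, 0.1234]
orientation: [-3.141, 0.0, 0.004]
contact_force: [0.2, -0.2, -1.1]
gripper_width: 0.0359
gripper_force: 12.0
time_s: 20.75
position: [0.5071, -0.0231, 0.1134]
orientation: [-3.142, -0.0, 0.001]
contact_force: [0.3, -0.2, -0.2]
gripper_width: 0.0359
gripper_force: 12.0
```

```bash
python3 -m crank '[{"xyz":[0,0,0.003],"rot":[0,0,0]},{"xyz":[0,0,0.006],"rot":[0,0,0]},{"xyz":[0,0,0.009],"rot":[0,0,0]},{"xyz":[0,0,0.010],"rot":[0,0,0]},{"xyz":[0,0,0.010],"rot":[0,0,0]}]'
```

```text
time_s: 21.38
position: [0.5072, -0.0231, 0.1035]
orientation: [-3.142, -0.0, 0.0]
contact_force: [0.4, -0.1, -0.1]
gripper_width: 0.0358
gripper_force: 12.0
```

```bash
python3 -m crank '[{"xyz":[0,0.0005,0.003],"rot":[0,0,0]},{"xyz":[0,0.0005,0.006],"rot":[0,0,0]},{"xyz":[0,0.0005,0.009],"rot":[0,0,0]},{"xyz":[0,0.0005,0.012],"rot":[0,0,0]},{"xyz":[0,0.0005,0.012],"rot":[0,0,0]}]'
```

```text
time_s: 22.0
position: [0.507, -0.0235, 0.0912]
orientation: [-3.141, -0.0, 0.001]
contact_force: [-0.3, -0.2, -0.2]
gripper_width: 0.0364
gripper_force: 12.0
```

```bash
python3 -m crank '[{"xyz":[0,0,0.003],"rot":[0,0,0]},{"xyz":[0,0,0.006],"rot":[0,0,0]},{"xyz":[0,0,0.009],"rot":[0,0,0]},{"xyz":[0,0,0.010],"rot":[0,0,0]},{"xyz":[0,0,0.010],"rot":[0,0,0]}]'
```

```text
time_s: 22.62
position: [0.5072, -0.0236, 0.0815]
orientation: [-3.142, -0.0, 0.0]
contact_force: [1.2, -0.6, -0.1]
gripper_width: 0.0365
gripper_force: 12.0
```

```bash
python3 -m crank '[{"xyz":[0,0,0.001],"rot":[0,0,0]},{"xyz":[0,0,0.002],"rot":[0,0,0]},{"xyz":[0,0,0.003],"rot":[0,0,0]},{"xyz":[0,0,0.003],"rot":[0,0,0]},{"xyz":[0,0,0.003],"rot":[0,0,0]}]'
```

```text
time_s: 23.25
position: [0.5073, -0.0236, 0.0786]
orientation: [-3.142, -0.0, -0.0]
contact_force: [0.1, 0.5, -0.0]
gripper_width: 0.0367
gripper_force: 12.0
```

```bash
python3 -m crank '[{"xyz":[0,0,0.001],"rot":[0,0,0]},{"xyz":[0,0,0.001],"rot":[0,0,0]},{"xyz":[0,0,0.0015],"rot":[0,0,0]},{"xyz":[0,0,0.0015],"rot":[0,0,0]},{"xyz":[0,0,0.0015],"rot":[0,0,0]}]'
```

```text
time_s: 23.88
position: [0.5074, -0.0236, 0.0774]
orientation: [3.142, 0.0, 0.0]
contact_force: [-0.9, 0.6, 3.4]
gripper_width: 0.0362
gripper_force: 12.0
```

Contact at 3.4 N, exactly at the plate's top plus 0.4 mm or less. I'll release and go to look at the cap.

```bash
python3 -m crank '[{"xyz":[0,0,-0.0003],"rot":[0,0,0]},{"xyz":[0,0,-0.0003],"rot":[0,0,0]},{"xyz":[0,0,-0.0003],"rot":[0,0,0]},{"xyz":[0,0,-0.0003],"rot":[0,0,0]},{"xyz":[0,0,-0.0003],"rot":[0,0,0]}]' 0.0919 20
python3 -m crank '[{"xyz":[0,0,-0.02],"rot":[0,0,0]},{"xyz":[0,0,-0.06],"rot":[0,0,0]},{"xyz":[0,0,-0.11],"rot":[0,0,0]},{"xyz":[0,-0.02,-0.16],"rot":[0,0,0]},{"xyz":[0.01,-0.06,-0.173],"rot":[0,0,0]}]'
python3 -m crank '[{"xyz":[0.009,-0.06,0],"rot":[0,0,0]},{"xyz":[0.018,-0.12,0],"rot":[0,0,0]},{"xyz":[0.027,-0.18,0],"rot":[0,0,0]},{"xyz":[0.027,-0.186,0],"rot":[0,0,0]},{"xyz":[0.027,-0.186,0],"rot":[0,0,0]}]'
python3 - <<'E'
from h import *
s,im=grab('wrist','pics/w8.png')
u,v=proj('wrist',[(.615,.222,.03)],s)[0].astype(int);print(u,v,s['position'])
a=im[max(0,v-80):v+80,u-100:u+100];
ss,b=grab('side','pics/s4.png');b=cv2.resize(b[160:270,250:350],(300,330))
a=cv2.resize(a,None,fx=2.4,fy=2.4);o=np.zeros((400,800,3),np.uint8);o[:a.shape[0],:a.shape[1]]=a;o[:330,500:]=b
cv2.imwrite('pics/c6.png',o[:,:,::-1]);np.save('pics/w8s.npy',[s['position'],s['orientation']])
E
```

```text
time_s: 24.5
position: [0.5072, -0.0236, 0.0773]
orientation: [3.142, 0.0, -0.0]
contact_force: [0.3, 0.5, 0.3]
gripper_width: 0.0844
gripper_force: 0.0
time_s: 25.12
position: [0.5192, 0.0358, 0.2549]
orientation: [3.14, -0.004, 0.012]
contact_force: [1.1, -0.5, -0.9]
gripper_width: 0.0917
gripper_force: 0.0
time_s: 25.75
position: [0.544, 0.2223, 0.2501]
orientation: [3.141, 0.002, -0.001]
contact_force: [0.2, 0.3, 0.4]
gripper_width: 0.0916
gripper_force: 0.0
280 113 [0.54402795 0.22227986 0.25010582]
```

View pics/c6.png

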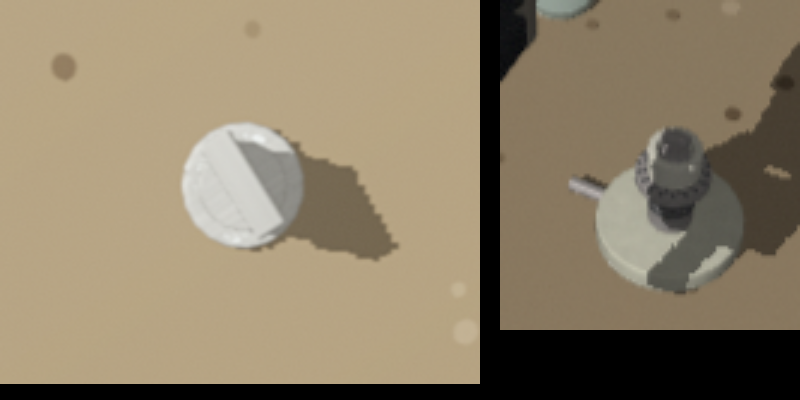

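The left crop shows the cap flange centred at (243,186). The wing runs from (216,142) to (269,229), a yaw of about 31°. The right crop shows the spacer standing on the plate. Now the precise numbers.

```bash
python3 - <<'E'
from h import *
im=np.load('pics/w8.png.npy');a=np.load('pics/w8s.npy');s=dict(position=a[0],orientation=a[1])
c=blob(im,(0,0,120),(179,40,255),(281.,110.));print(cv2.boundingRect(c),'flange',circ(ray('wrist',c,.006,s)))
q=np.array([(202,150),(230,134),(255,237),(283,220)])/2.4+[180,33]
P=ray('wrist',q,.056,s)[:,:2];A=(P[0]+P[1])/2;B=(P[2]+P[3])/2
print('wing c',P.mean(0),'len',np.hypot(*(A-B)),'yaw',np.degrees(np.arctan2(*(A-B)[::-1])))
e=P[0]-P[2]+P[1]-P[3];print(np.hypot(*(P[0]-P[1])))
# head in w5
i5=np.load('pics/w5.png.npy');g=cv2.cvtColor(i5,cv2.COLOR_RGB2GRAY)[100:130,273:290];m=(g>195).astype(np.uint8);ys,xs=np.nonzero(g>np.percentile(g,88));print(np.c_[xs,ys].T.tolist());C=np.cov(np.c_[xs,ys].T);w,v=np.linalg.eigh(C);print('ridge',v[:,1],w)
to((*P.mean(0),.029),31.3)
E
```

```text
(256, 84, 50, 52) flange (array([0.61832786, 0.22222066]), np.float64(0.02728500258570261), np.float64(0.9379310344827586))
wing c [0.61747897 0.22189788] len 0.03968624824796099 yaw 32.47448925188247
0.012671914267471879
[[5, 6, 0, 4, 5, 6, 7, 0, 4, 5, 6, 7, 0, 4, 5, 6, 7, 0, 4, 5, 6, 7, 4, 5, 6, 7, 4, 5, 6, 7, 4, 5, 6, 7, 4, 5, 6, 7, 4, 5, 6, 7, 4, 5, 6, 7, 4, 5, 6, 7, 4, 5, 6, 7, 4, 5, 6, 7, 4, 5, 6], [7, 7, 8, 8, 8, 8, 8, 9, 9, 9, 9, 9, 10, 10, 10, 10, 10, 11, 11, 11, 11, 11, 12, 12, 12, 12, 13, 13, 13, 13, 14, 14, 14, 14, 15, 15, 15, 15, 16, 16, 16, 16, 17, 17, 17, 17, 18, 18, 18, 18, 19, 19, 19, 19, 20, 20, 20, 20, 21, 21, 21]]
ridge [0.09479956 0.99549638] [ 2.86954258 17.750676  ]
shift [ 73.2  -1.  221.3] rot [ 3.000e-02  2.000e-02 -3.137e+01] q [ 0.18  0.17  1.51 -0.    1.46  1.75] F [ 0.  -0.7  0.3] p [0.5443 0.2211 0.2504] t 25.85
```

```bash
python3 -m crank '[{"xyz":[0.037,-0.0005,0.04],"rot":[0,0,-10]},{"xyz":[0.0735,-0.001,0.08],"rot":[0,0,-20]},{"xyz":[0.0735,-0.001,0.12],"rot":[0,0,-30]},{"xyz":[0.0735,-0.001,0.15],"rot":[0,0,-32]},{"xyz":[0.0735,-0.001,0.15],"rot":[0,0,-32]}]'
python3 -m crank '[{"xyz":[0,0,0.025],"rot":[0,0,0]},{"xyz":[0,0,0.05],"rot":[0,0,0]},{"xyz":[0,0,0.068],"rot":[0,0,0]},{"xyz":[0,0,0.071],"rot":[0,0,0]},{"xyz":[0,0,0.071],"rot":[0,0,0]}]'
python3 -c "
from h import *
to((.618,.222,.029),32)"
```

```text
time_s: 26.48
position: [0.6157, 0.2213, 0.0975]
orientation: [-3.02, -0.862, 0.01]
contact_force: [-0.7, -0.1, 0.8]
gripper_width: 0.0922
gripper_force: 0.0
time_s: 27.1
position: [0.6185, 0.2233, 0.0305]
orientation: [3.02, 0.866, 0.002]
contact_force: [0.3, 0.8, -0.1]
gripper_width: 0.0919
gripper_force: 0.0
shift [-1.1  0.9  1.5] rot [ 0.03 -0.08 -0.01] q [0.16 0.55 1.48 0.   1.11 1.18] F [ 0.3  0.8 -0.1] p [0.6185 0.2233 0.0305] t 27.1
```

```bash
python3 -m crank '[{"xyz":[-0.001,0.0009,0],"rot":[0,0,0]},{"xyz":[-0.001,0.0009,0],"rot":[0,0,0]},{"xyz":[-0.001,0.0009,0],"rot":[0,0,0]},{"xyz":[-0.001,0.0009,0],"rot":[0,0,0]},{"xyz":[-0.001,0.0009,0],"rot":[0,0,0]}]' 0.005 30
python3 -m crank '[{"xyz":[0,0,0],"rot":[0,0,0]},{"xyz":[0,0,0],"rot":[0,0,0]},{"xyz":[0,0,0],"rot":[0,0,0]},{"xyz":[0,0,0],"rot":[0,0,0]},{"xyz":[0,0,0],"rot":[0,0,0]}]'
python3 -c "
from h import *
to((.437,-.0237,.25),0)"
```

```text
time_s: 27.72
position: [0.6173, 0.2221, 0.0294]
orientation: [3.02, 0.866, -0.0]
contact_force: [-0.2, 0.4, -0.2]
gripper_width: 0.0438
gripper_force: 0.0
time_s: 28.35
position: [0.6175, 0.2219, 0.0294]
orientation: [3.02, 0.866, 0.0]
contact_force: [0.4, -0.6, 0.7]
gripper_width: 0.0138
gripper_force: 30.0
shift [-283.2  112.7 -220.5] rot [ 1.0e-02 -1.0e-02  3.2e+01] q [ 0.16  0.55  1.48 -0.    1.11  1.17] F [ 0.4 -0.6  0.7] p [0.6175 0.2219 0.0294] t 28.35
```

```bash
python3 -m crank '[{"xyz":[0,0,-0.03],"rot":[0,0,0]},{"xyz":[0,0,-0.08],"rot":[0,0,0]},{"xyz":[-0.045,0.018,-0.12],"rot":[0,0,8]},{"xyz":[-0.09,0.036,-0.16],"rot":[0,0,16]},{"xyz":[-0.13,0.052,-0.20],"rot":[0,0,24]}]'
python3 -m crank '[{"xyz":[-0.036,0.041,-0.01],"rot":[0,0,4]},{"xyz":[-0.071,0.081,-0.02],"rot":[0,0,8]},{"xyz":[-0.107,0.122,-0.0205],"rot":[0,0,8]},{"xyz":[-0.11,0.125,-0.0205],"rot":[0,0,8]},{"xyz":[-0.11,0.125,-0.0205],"rot":[0,0,8]}]'
python3 -c "
from h import *
to((.437,-.0237,.25),0)"
```

```text
time_s: 28.98
position: [0.5331, 0.1082, 0.2301]
orientation: [-3.134, -0.213, 0.002]
contact_force: [-0.5, -0.7, -1.1]
gripper_width: 0.0139
gripper_force: 30.0
time_s: 29.6
position: [0.4431, -0.0298, 0.2497]
orientation: [-3.141, 0.001, -0.0]
contact_force: [-0.1, 0.7, -2.0]
gripper_width: 0.0138
gripper_force: 30.0
shift [-6.1 -6.1 -0.3] rot [-0.04 -0.01 -0.03] q [-0.34 -0.22  1.9   0.    1.46  1.23] F [-0.1  0.7 -2. ] p [ 0.4431 -0.0298  0.2497] t 29.6
```

```bash
python3 - <<'E'
from h import *
s,im=grab('wrist','pics/w9.png');s,im=grab('wrist','pics/w9.png')
np.save('pics/w9s.npy',[s['position'],s['orientation']]);p=s['position']
print(proj('wrist',[(.507,-.0226,.1055),p+[0,0,-.0234]],s))
cv2.imwrite('pics/c7.png',im[40:340,140:440][:,:,::-1].repeat(2,0).repeat(2,1))
E
```

```text
[[273.14091613 122.07560485]
 [281.78794325 243.53506988]]
```

View pics/c7.png

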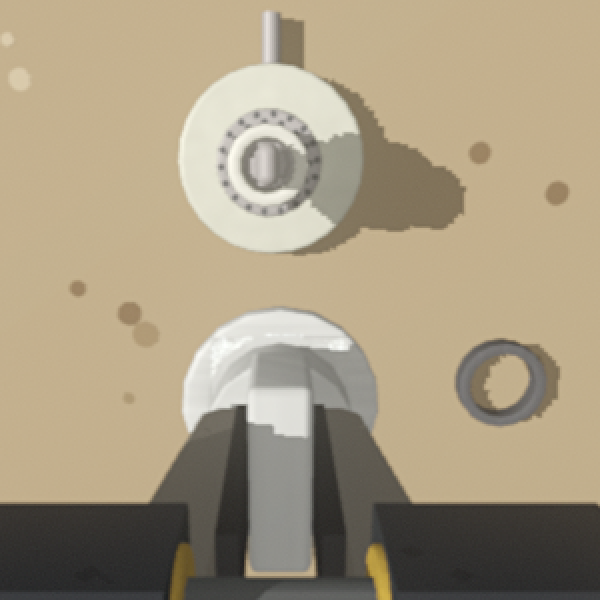

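The wrist view shows the spacer ring concentric on the post, with the head at about (273,121.5). The cap is level in the grip, its flange arc topping out at about (280,194). I'll fit the flange arc for the in-hand offset.

```bash
python3 - <<'E'
from h import *
from scipy.optimize import least_squares
im=np.load('pics/w9.png.npy');a=np.load('pics/w9s.npy');s=dict(position=a[0],orientation=a[1]);p=a[0]
c=blob(im,(0,0,115),(179,40,255),(280.,210.));print(cv2.boundingRect(c))
c=c[c[:,1]<228]
P=ray('wrist',c,p[2]-.0294,s)[:,:2]
r=least_squares(lambda x:np.hypot(*(P-x[:2]).T)-x[2],[*p[:2],.028],loss='soft_l1',f_scale=.0005);r2=least_squares(lambda x:np.hypot(*(P-x[:2]).T)-.0277,p[:2],loss='soft_l1',f_scale=.0005)
print(len(c),r.x[:2]-p[:2],r.x[2],r2.x-p[:2])
f=circ(ray('wrist',blob(im,(0,0,110),(179,45,255),(240,130)),.018,s));print('foot',f)
print('head',ray('wrist',[(273,121.5)],.1055,s))
to((.507,-.0235,.15),0)
E
```

```text
(231, 194, 98, 132)
110 [-0.00043348  0.0014625 ] 0.027687487530815687 [-0.00044872  0.0014624 ]
foot (array([ 0.50735974, -0.02296634]), np.float64(0.049067524194953006), np.float64(0.7770700636942676))
head [[ 0.50746848 -0.02248409  0.1055    ]]
shift [63.5 -5.5 99.7] rot [-0.04  0.01  0.08] q [-0.34 -0.22  1.89  0.    1.46  1.23] F [-0.2 -0.5 -1.9] p [ 0.4435 -0.0291  0.2497] t 29.7
```

```bash
python3 -m crank '[{"xyz":[0.032,-0.0025,0],"rot":[0,0,0]},{"xyz":[0.0641,-0.0051,0.02],"rot":[0,0,0]},{"xyz":[0.0641,-0.0051,0.06],"rot":[0,0,0]},{"xyz":[0.0641,-0.0051,0.09],"rot":[0,0,0]},{"xyz":[0.0641,-0.0051,0.10],"rot":[0,0,0]}]'
python3 -m crank '[{"xyz":[0,0,0],"rot":[0,0,0]},{"xyz":[0,0,0.003],"rot":[0,0,0]},{"xyz":[0,0,0.006],"rot":[0,0,0]},{"xyz":[0,0,0.01],"rot":[0,0,0]},{"xyz":[0,0,0.01],"rot":[0,0,0]}]'
python3 -c "
from h import *
to((.5077,-.024,.135),0)"
```

```text
time_s: 30.32
position: [0.5062, -0.0233, 0.1474]
orientation: [-3.14, -0.003, 0.007]
contact_force: [-0.3, 0.4, -1.3]
gripper_width: 0.0137
gripper_force: 30.0
time_s: 30.95
position: [0.507, -0.0249, 0.1396]
orientation: [-3.141, -0.0, 0.001]
contact_force: [-0.0, -0.7, -1.8]
gripper_width: 0.0137
gripper_force: 30.0
shift [ 0.7 -0.9  4.6] rot [-0.01  0.03  0.  ] q [-0.29  0.06  1.86  0.    1.22  1.28] F [-0.  -0.7 -1.8] p [ 0.507  -0.0249  0.1396] t 30.95
```

```bash
python3 -m crank '[{"xyz":[0.0006,-0.0008,0],"rot":[0,0,0]},{"xyz":[0.0006,-0.0008,0.002],"rot":[0,0,0]},{"xyz":[0.0006,-0.0008,0.004],"rot":[0,0,0]},{"xyz":[0.0006,-0.0008,0.005],"rot":[0,0,0]},{"xyz":[0.0006,-0.0008,0.005],"rot":[0,0,0]}]'
```

```text
time_s: 31.58
position: [0.5078, -0.0241, 0.1347]
orientation: [-3.142, -0.0, 0.0]
contact_force: [-0.2, -0.2, -2.7]
gripper_width: 0.0137
gripper_force: 30.0
```

```bash
python3 -m crank '[{"xyz":[0,0,0.0005],"rot":[0,0,0]},{"xyz":[0,0,0.001],"rot":[0,0,0]},{"xyz":[0,0,0.0015],"rot":[0,0,0]},{"xyz":[0,0,0.002],"rot":[0,0,0]},{"xyz":[0,0,0.002],"rot":[0,0,0]}]'
```

```text
time_s: 32.2
position: [0.5078, -0.0241, 0.1328]
orientation: [-3.142, -0.0, 0.0]
contact_force: [1.2, 0.3, -2.2]
gripper_width: 0.0135
gripper_force: 30.0
```

```bash
python3 -m crank '[{"xyz":[0,0,0.001],"rot":[0,0,0]},{"xyz":[0,0,0.002],"rot":[0,0,0]},{"xyz":[0,0,0.003],"rot":[0,0,0]},{"xyz":[0,0,0.003],"rot":[0,0,0]},{"xyz":[0,0,0.003],"rot":[0,0,0]}]'
```

```text
time_s: 32.83
position: [0.5079, -0.0241, 0.1299]
orientation: [3.142, 0.0, 0.0]
contact_force: [0.7, -0.0, -1.0]
gripper_width: 0.0142
gripper_force: 30.0
```

```bash
python3 -m crank '[{"xyz":[0,0,0.001],"rot":[0,0,0]},{"xyz":[0,0,0.002],"rot":[0,0,0]},{"xyz":[0,0,0.003],"rot":[0,0,0]},{"xyz":[0,0,0.004],"rot":[0,0,0]},{"xyz":[0,0,0.004],"rot":[0,0,0]}]'
```

```text
time_s: 33.45
position: [0.5078, -0.0241, 0.1258]
orientation: [-3.142, -0.0, 0.0]
contact_force: [-0.0, -0.8, -2.0]
gripper_width: 0.0138
gripper_force: 30.0
```

```bash
python3 -m crank '[{"xyz":[0,0,0.001],"rot":[0,0,0]},{"xyz":[0,0,0.002],"rot":[0,0,0]},{"xyz":[0,0,0.003],"rot":[0,0,0]},{"xyz":[0,0,0.003],"rot":[0,0,0]},{"xyz":[0,0,0.003],"rot":[0,0,0]}]'
```

```text
time_s: 34.08
position: [0.5079, -0.0241, 0.1229]
orientation: [-3.142, -0.0, -0.0]
contact_force: [-0.3, -0.8, -1.1]
gripper_width: 0.0136
gripper_force: 30.0
```

```bash
python3 -m crank '[{"xyz":[0,0,0.0005],"rot":[0,0,0]},{"xyz":[0,0,0.001],"rot":[0,0,0]},{"xyz":[0,0,0.0015],"rot":[0,0,0]},{"xyz":[0,0,0.002],"rot":[0,0,0]},{"xyz":[0,0,0.002],"rot":[0,0,0]}]'
```

```text
time_s: 34.7
position: [0.5079, -0.0241, 0.1211]
orientation: [3.142, 0.0, 0.0]
contact_force: [-0.4, -0.2, 0.3]
gripper_width: 0.0138
gripper_force: 30.0
```

```bash
python3 -m crank '[{"xyz":[0,0,0.0005],"rot":[0,0,0]},{"xyz":[0,0,0.001],"rot":[0,0,0]},{"xyz":[0,0,0.0015],"rot":[0,0,0]},{"xyz":[0,0,0.002],"rot":[0,0,0]},{"xyz":[0,0,0.002],"rot":[0,0,0]}]'
```

```text
time_s: 35.33
position: [0.508, -0.0241, 0.1192]
orientation: [3.141, 0.0, 0.001]
contact_force: [-1.9, 1.1, 5.0]
gripper_width: 0.0137
gripper_force: 30.0
```

```bash
python3 -m crank '[{"xyz":[0,0,0.0005],"rot":[0,0,0]},{"xyz":[0,0,0.001],"rot":[0,0,0]},{"xyz":[0,0,0.001],"rot":[0,0,0]},{"xyz":[0,0,0.001],"rot":[0,0,0]},{"xyz":[0,0,0.001],"rot":[0,0,0]}]'
```

```text
time_s: 35.95
position: [0.5081, -0.0241, 0.1183]
orientation: [3.142, 0.0, 0.001]
contact_force: [-1.7, 0.5, 6.4]
gripper_width: 0.0139
gripper_force: 30.0
```

```bash
python3 -m crank '[{"xyz":[0,0,0.0005],"rot":[0,0,0]},{"xyz":[0,0,0.001],"rot":[0,0,0]},{"xyz":[0,0,0.001],"rot":[0,0,0]},{"xyz":[0,0,0.001],"rot":[0,0,0]},{"xyz":[0,0,0.001],"rot":[0,0,0]}]'
```

```text
time_s: 36.58
position: [0.5081, -0.0241, 0.1175]
orientation: [3.141, 0.0, 0.001]
contact_force: [-2.9, 0.8, 7.0]
gripper_width: 0.0135
gripper_force: 30.0
```

```bash
python3 -m crank '[{"xyz":[0,0,0.0005],"rot":[0,0,0]},{"xyz":[0,0,0.0005],"rot":[0,0,0]},{"xyz":[0,0,0.0005],"rot":[0,0,0]},{"xyz":[0,0,0.0005],"rot":[0,0,0]},{"xyz":[0,0,0.0005],"rot":[0,0,0]}]'
```

```text
time_s: 37.2
position: [0.5081, -0.0241, 0.117]
orientation: [3.141, 0.0, 0.001]
contact_force: [-3.9, 1.5, 7.8]
gripper_width: 0.0137
gripper_force: 30.0
```

```bash
python3 -m crank '[{"xyz":[0,0,0.0005],"rot":[0,0,0]},{"xyz":[0,0,0.0005],"rot":[0,0,0]},{"xyz":[0,0,0.0005],"rot":[0,0,0]},{"xyz":[0,0,0.0005],"rot":[0,0,0]},{"xyz":[0,0,0.0005],"rot":[0,0,0]}]'
```

```text
time_s: 37.83
position: [0.5081, -0.0241, 0.1166]
orientation: [3.141, 0.0, 0.001]
contact_force: [-3.5, 0.6, 7.2]
gripper_width: 0.0139
gripper_force: 30.0
```

```bash
python3 -m crank '[{"xyz":[-0.0004,0,0.0005],"rot":[0,0,0]},{"xyz":[-0.0004,0,0.0005],"rot":[0,0,0]},{"xyz":[-0.0004,0,0.0007],"rot":[0,0,0]},{"xyz":[-0.0004,0,0.0007],"rot":[0,0,0]},{"xyz":[-0.0004,0,0.0007],"rot":[0,0,0]}]'
```

```text
time_s: 38.45
position: [0.5081, -0.0241, 0.1165]
orientation: [3.141, 0.0, 0.002]
contact_force: [-3.7, 1.5, 9.3]
gripper_width: 0.0136
gripper_force: 30.0
```

```bash
python3 -m crank '[{"xyz":[0,0,0.0005],"rot":[0,0,0]},{"xyz":[0,0,0.0005],"rot":[0,0,0]},{"xyz":[0,0,0.0005],"rot":[0,0,0]},{"xyz":[0,0,0.0005],"rot":[0,0,0]},{"xyz":[0,0,0.0005],"rot":[0,0,0]}]'
```

```text
time_s: 39.08
position: [0.5082, -0.0242, 0.1164]
orientation: [3.141, 0.001, 0.002]
contact_force: [-4.6, 1.6, 12.9]
gripper_width: 0.0139
gripper_force: 30.0
```

The stop is reached: z stays at 116.4 mm while the force rises to 12.9 N. Now the quarter turn, at a slightly lighter press.

```bash
python3 -m crank '[{"xyz":[0,0,-0.0002],"rot":[0,0,-5]},{"xyz":[0,0,-0.0002],"rot":[0,0,-12]},{"xyz":[0,0,-0.0002],"rot":[0,0,-20]},{"xyz":[0,0,-0.0002],"rot":[0,0,-28]},{"xyz":[0,0,-0.0002],"rot":[0,0,-35]}]'; python3 -c "
from h import *
s=ctrl.read_state();print(s['ft_torque'])
to((.508,-.0242,.1164),90)"
```

```text
time_s: 39.7
position: [0.5095, -0.0244, 0.1166]
orientation: [2.992, 0.95, 0.007]
contact_force: [1.9, 1.1, 7.9]
gripper_width: 0.0137
gripper_force: 30.0
[ 0.26137905 -0.02582703 -0.06611692]
shift [-1.1 -1.   0.2] rot [  0.27  -0.1  -54.78] q [-0.29  0.09  1.88  0.    1.17  0.67] F [1.9 1.1 7.9] p [ 0.5095 -0.0244  0.1166] t 39.7
```

```bash
python3 -m crank '[{"xyz":[0,0,0],"rot":[0,0,-10]},{"xyz":[0,0,0],"rot":[0,0,-20]},{"xyz":[0,0,0],"rot":[0,0,-30]},{"xyz":[0,0,0],"rot":[0,0,-40]},{"xyz":[0,0,0],"rot":[0,0,-50]}]'
python3 -m crank '[{"xyz":[0,0,0],"rot":[0,0,-3]},{"xyz":[0,0,0],"rot":[0,0,-5]},{"xyz":[0,0,0],"rot":[0,0,-5]},{"xyz":[0,0,0],"rot":[0,0,-5]},{"xyz":[0,0,0],"rot":[0,0,-5]}]'; python3 -c "
from h import *
s=ctrl.read_state();print(s['ft_torque'])
to((.508,-.0242,.1164),90)"
```

```text
time_s: 40.33
position: [0.5094, -0.0243, 0.1166]
orientation: [2.308, 2.126, 0.005]
contact_force: [0.3, 1.5, 8.7]
gripper_width: 0.0138
gripper_force: 30.0
time_s: 40.95
position: [0.5094, -0.0242, 0.1166]
orientation: [2.219, 2.219, 0.005]
contact_force: [-0.2, 1.3, 8.4]
gripper_width: 0.014
gripper_force: 30.0
[ 0.26105362 -0.04089281 -0.06798532]
shift [ 0.  -1.4  0.2] rot [ 0.27  0.02 -0.  ] q [-0.29  0.09  1.88  0.    1.17 -0.29] F [-0.2  1.3  8.4] p [ 0.5094 -0.0242  0.1166] t 40.95
```

Turned exactly 90°. I'll ease up with the spring before releasing.

```bash
python3 -m crank '[{"xyz":[0,0,-0.001],"rot":[0,0,0]},{"xyz":[0,0,-0.002],"rot":[0,0,0]},{"xyz":[0,0,-0.003],"rot":[0,0,0]},{"xyz":[0,0,-0.0035],"rot":[0,0,0]},{"xyz":[0,0,-0.0035],"rot":[0,0,0]}]'
```

```text
time_s: 41.58
position: [0.5092, -0.0243, 0.1195]
orientation: [2.219, 2.219, 0.004]
contact_force: [2.4, 0.7, 5.7]
gripper_width: 0.0139
gripper_force: 30.0
```

```bash
python3 -m crank '[{"xyz":[0,0,-0.0006],"rot":[0,0,0]},{"xyz":[0,0,-0.0006],"rot":[0,0,0]},{"xyz":[0,0,-0.0006],"rot":[0,0,0]},{"xyz":[0,0,-0.0006],"rot":[0,0,0]},{"xyz":[0,0,-0.0006],"rot":[0,0,0]}]'
```

```text
time_s: 42.2
position: [0.5091, -0.0243, 0.1196]
orientation: [2.219, 2.219, 0.004]
contact_force: [4.6, 1.1, 2.4]
gripper_width: 0.0136
gripper_force: 30.0
```

Position held at 119.6 mm while the tool rose: the head holds the cap, so it is locked. I'll release and check.

```bash
python3 -m crank '[{"xyz":[0,0,0],"rot":[0,0,0]},{"xyz":[0,0,0],"rot":[0,0,0]},{"xyz":[0,0,0],"rot":[0,0,0]},{"xyz":[0,0,0],"rot":[0,0,0]},{"xyz":[0,0,0],"rot":[0,0,0]}]' 0.08 30
python3 -m crank '[{"xyz":[0,0,-0.01],"rot":[0,0,0]},{"xyz":[0,0,-0.04],"rot":[0,0,0]},{"xyz":[0,0,-0.09],"rot":[0,0,0]},{"xyz":[0,-0.03,-0.14],"rot":[0,0,0]},{"xyz":[0,-0.08,-0.14],"rot":[0,0,0]}]'
python3 -c "
from h import *
grab('side','pics/s5.png');s,b=grab('top','pics/t5.png');a=np.load('pics/s5.png.npy')[150:270,240:360];b=b[200:290,255:345]
cv2.imwrite('pics/c8.png',np.hstack([cv2.resize(a,(390,390)),cv2.resize(b,(390,390))])[:,:,::-1])"
```

```text
time_s: 42.82
position: [0.5073, -0.0241, 0.1189]
orientation: [-2.221, -2.221, 0.0]
contact_force: [0.3, 0.4, 0.7]
gripper_width: 0.0615
gripper_force: 0.0
time_s: 43.45
position: [0.4295, -0.0251, 0.2647]
orientation: [2.214, 2.216, 0.007]
contact_force: [0.1, -0.3, 0.1]
gripper_width: 0.0803
gripper_force: 0.0
```

View pics/c8.png

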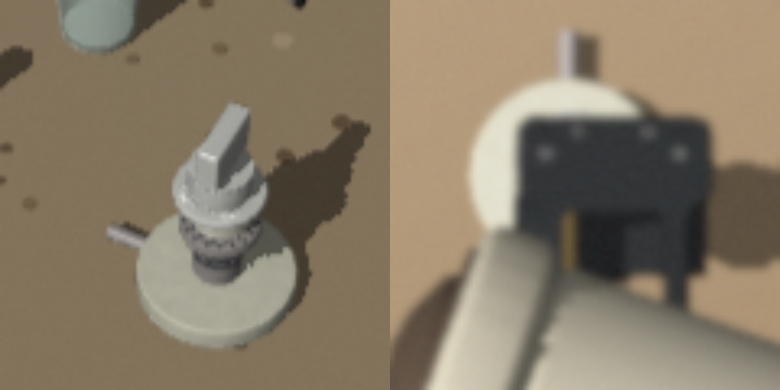

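The side view shows the stack complete. The cap is level, and its wing runs across the pipe/head axis (crop (210,180) to (238,115)).

```bash
python3 -c "
from plant import ctrl
print(ctrl.job_done())"
```

```text
the job is handed in; nothing more can be done
None
```

The filter holder is assembled and handed in: plate, then spacer, then cap, pressed to its stop at about 13 N measured at the wrist, turned 90° and held under the head when I pulled up on it, with about 43 s of the 67 s used.

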